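# Clip the charged wardrobe light into its bracket

### The job

The rechargeable wardrobe light is charged: press down the spring catch of the charging stand so that the light pops loose, and take it off that rail. Then slide it along the empty bracket's rail until it is fully home and the catch clicks up behind it, and let go. Leave the other things on the ledge where they are.

Things in the scene. Friction and masses are not known exactly. Their poses are not given: they have to be found in the camera images.
- rail_a: Sloping aluminium rail of the charging stand (round black foot); the light is clipped on it at the start. Frame: x up the slope across the rail, y level along the rail from the open mouth to the black head block, z out of the bed, 30 degrees off vertical, leaning to the robot. Origin on the bed surface, 85 mm above the ledge, under the middle of a light clipped home (within 2 mm).
- rail_b: Empty rail of the bracket (rectangular steel foot), same form and frame as rail_a. Bed z = 0 from y = -108 to the head at +50 mm: two strips 20 to 34 mm either side of the middle, a channel 40 wide, 12 deep between. Side guides all along: 68 mm apart, 5 mm high, 5 thick. Head: 78 wide, top 26 mm above the bed.
- rail_a_lips (a point): Point on the charging stand's rail at the start of its two overhanging lips (x 0, y = +20, z = 10 mm in rail_a). The same lips as on the bracket; the light can be lifted off once its centre is at y below -29 mm.
- rail_b_lips (a point): Point on the bracket's rail at the start of its lips (x 0, y = +20, z = 10 mm in rail_b). The two lips overhang the light's foot from y = +20 to +50 (entry flare from +14): undersides 8.5, tops 12.5 mm above the bed, 50 mm apart. So the light must be laid on the bed with its centre at y below -29 mm, then slid in under them.
- eject_a (a joint): Spring ejector in the charging stand's head, m, grows as it is pressed in. Pushes the clipped light towards the mouth with about 4 N; its stroke is 8 mm. When the catch is pressed it pops the light 7 to 20 mm out; the light stays on the bed.
- eject_b (a joint): Spring ejector in the bracket's head, m: 0 out, about 0.0065 with the light clipped, 0.0105 at its hard stop. Pushes the light back with 3.5 N (out) to 4.2 N; a light pushed past home stops hard with its centre at y = +2.5 mm.
- catch_a (a joint): Charging stand's spring catch, a slippery steel tongue in the channel, m: 0 up, 0.008 fully down. Same form as catch_b; its upright face holds the light's tail. The light comes free at 0.006 or more (top level with the bed or below). Pressing it takes under 2 N; it springs back by itself.
- catch_b (a joint): Bracket's spring catch, m: 0 up, 0.008 fully down. Steel tongue 36 mm wide in the channel, in the rail frame: flat top y = -43.5 to -80, 6 mm above the bed; upright face at y = -43.5 towards the head; ramp y = -80 to -97 over which a light from the mouth rides, pressing it down (under 1 N), until it springs up behind the tail.
- catch_a_top (a point): Middle of the flat top of the charging stand's catch (y = -66, z = +6 mm in rail_a when up); axes as rail_a
- catch_b_top (a point): Middle of the flat top of the bracket's catch (y = -66, z = +6 mm in rail_b when up); axes as rail_b
- light_center (a point): Centre of the light, 22 mm above its underside: foot 64 x 84 x 6 mm (x, y, z), on it a white box 44 wide, 76 long, lens on top, 44 high in all, 0.2 kg. Axes as its rail: y length; the foot is symmetric, either end may lead; grip across x, tool square to the slope, fingertips 8 mm or more above the underside. Clipped home: y = -1.5, z = 22 mm in the rail frame.
- tin: Closed aluminium shoe polish tin, 75 mm across, 25 mm high, loose bystander; origin under its centre
- shoe_horn: Black plastic shoe horn lying flat, 165 x 44 x 10 mm, long side along its x, loose bystander; origin under its middle
- vase: Small white ceramic vase, 80 mm across, 120 mm high, loose bystander; origin under its centre
- watch_case: Grey plastic watch case, 85 x 75 x 45 mm, loose bystander; origin under its centre
- hair_tie_tray: Shallow grey hair tie tray, 100 x 140 x 18 mm, loose bystander; origin under its centre
- shoe_brush: Wooden shoe brush, 130 x 45 x 44 mm, long side along its x, loose bystander; origin under its centre
- bottle: Small amber bottle with a black cap, 48 mm across, 110 mm high, loose bystander; origin under its centre
Things that resemble listed ones, but are neither listed nor needed, are in the scene too. What is shaped like the part that bears light_center but green or turquoise is not meant.

How it is judged:
By the outcome, as a careful person would: the job done as asked, in the order asked, and still so for the second after the job is handed in, with the robot touching nothing.
It also fails if it takes over 51 s, if anything falls off the work surface, if the arm or the gripper's body presses on something with over 40 N, if the wrist force passes 120 N, or if a joint passes its speed limit or range.

### The arm

A 6-joint arm with a two-finger parallel gripper is mounted at the origin on the work surface. World frame = base frame: x ahead of the robot, y to its left, z up, the work surface at z = 0. Lengths are in m, angles in rad, forces in N, time in s.
With the tool pointing down it reaches from about 0.425 to 0.95 m from the base axis. Payload 3.5 kg.
Tool frame: the origin (TCP) lies on the centre line of the jaws, within the pads' length; the fingertips stand 25 mm ahead of it and the grasp point (between the pads) lies 6 mm ahead of it (ctrl.finger_overhang is the distance from the TCP to the fingertips, in m); z points along the fingers, y is the line along which they close (so a half turn about z gives the same grasp; the last joint's range is limited). The gripper opens to 85 mm and grips with 20 to 120 N. Pads are 22 mm wide; open, the fingers measure 114 mm over their backs; the gripper's body (76 mm by 85 mm) begins 54 mm behind the grasp point. The pads swing forward as they close: fully open they stand 13 mm farther back than shut.
Start: joints at [-1.456, 0.286, 1.577, -0, 1.279, -0.15], TCP at [0.177, -0.651, 0.256] pointing down, gripper open.
Joint ranges: [-2.77, 2.77], [-0.9, 2.22], [0.21, 2.48], [-1.53, 4.67], [0.24, 2.81], [-2.84, 2.84]. Speed limits (rad/s): [2.79, 2.79, 3.14, 3.14, 3.14, 3.14].

### API

Orientations are given as a unit quaternion [x, y, z, w].
In Python, from plant import get_state, imaging, job, ctrl gives the robot as it stands.
- The arm moves only by the tool jog_arm, never from a script. Its argument "increments" is a list of rows, each an object of numbers: "dx", "dy", "dz": the shift along the world's x, y, z each as a share of 12 cm, from -1 to 1; "ax", "ay", "az": the turn, a rotation vector about the world's x, y, z each as a share of pi/2 rad, from -1 to 1; "gripper": the gripper command: -1 is shut, 1 is fully open, values between are in proportion. A call has 1 to 10 rows; each row is the pose to reach, as a shift and turn from the pose commanded when the call began; what a row does not reach only later rows make up. A row lasts 1/10 s, in which the tool goes at most 50 mm and 8.59 degrees, less where a joint would pass 70% of its speed; a pose out of reach is approached as far as the arm can. A call with a number of a shift or a turn outside -1 to 1 is refused whole. A call with a gripper value outside its range is refused whole. The fingers move at their own pace and stop on an object; "force" is the grip in N (left out, the last holds). Time passes only in rows, so rows that repeat a pose let the fingers close. It gives the time, the measured TCP pose, the force, the opening and the grip force at its end, in the units of the state.
- get_state(): the state, without advancing time (a new reading comes with each control period).
- imaging.read_camera(name): name is "scene" or "side" or "wrist"; returns a dict with "frame" (480x640x3 uint8, blue, green, red), "depth" (480x640 float32, m along the optical axis (not along the pixel's ray), 0 where there is no reading), "camera_matrix" (3x3 intrinsics, pixels), "extrinsics" (4x4, takes a point from camera to world coordinates); the wrist camera has in their place "mount" (4x4, takes a point from camera to tool coordinates, whose origin is the TCP and whose axes are the flange's). Camera axes: x right, y up, looking along -z (the intrinsics and any distortion apply to the point x, -y, -z); pixel columns grow to the right and rows downward; lengths in m; the calibration is good to about 2 mm. A picture is of the moment at which its call begins: read the wrist's pose just before it.
- job.sign_off(): hands the job in; it is judged then, once.
The state is a dict: "time": time; "qpos": joint angles; "dq": joint speeds; "joint_efforts": joint torques, N m; "eef_pos": TCP position; "tcp_rot": TCP orientation; "contact_force": force on the tool from outside, world axes, zero at the start; "wrist_torque": the same for the moment, N m; "opening": opening from 0.0 (shut) to 1.0 (fully open); "finger_force": force on a finger pad.
Only numpy, scipy, OpenCV 4.12 (cv2) and the standard library are available. Lean on these libraries where they do the work, as an engineer would, in place of code of your own. Each camera call takes 0.05 s, during which the arm holds its last target. There are 200 camera calls.

## Working session

There is one attempt and no reset: what is moved stays moved. The work goes in short steps, Python scripts to look and compute and a tool call to move; the robot and the scene stay as the last step left them, time stands still between calls to the robot, and variables do not carry over. Pictures are saved under pics/ and viewed, at most 10 in all, crops included, and the job is handed in when it is done.

Besides the shell and the picture viewer there is one more tool, called after ">>>" in YAML: its name, and indented under it one key for each argument. jog_arm: Moves the arm, as the interface text tells. Shift numbers are shares of 12 cm and turn numbers shares of pi/2 rad, none past 1 either way. Its arguments: {"type":"object","properties":{"increments":{"type":"array"},"force":{"type":"number"}},"required":["increments"]}

```bash
mkdir -p pics; ls; cat > h.py <<'E'
import numpy as np, cv2
from plant import get_state, imaging, job, ctrl
from scipy.spatial.transform import Rotation as R
def cam(name):
    s=get_state(); c=imaging.read_camera(name)
    if 'extrinsics' in c: T=np.array(c['extrinsics'])
    else:
        W=np.eye(4); W[:3,:3]=R.from_quat(s['tcp_rot']).as_matrix(); W[:3,3]=s['eef_pos']; T=W@np.array(c['mount'])
    return c['frame'],np.array(c['depth']),np.array(c['camera_matrix']),T
def cloud(d,K,T):
    v,u=np.mgrid[:d.shape[0],:d.shape[1]]
    p=np.stack([(u-K[0,2])/K[0,0]*d,-(v-K[1,2])/K[1,1]*d,-d],-1)
    P=p@T[:3,:3].T+T[:3,3]; P[d<=0]=np.nan
    return P
E
python3 - <<'E'
from h import *
for n in ['scene','side']:
    f,d,K,T=cam(n); cv2.imwrite(f'pics/{n}0.png',f); np.savez(f'{n}0.npz',f=f,d=d,K=K,T=T)
    print(n,T.round(3).tolist(),K[0,0],(d>0).mean())
s=get_state();print(s['time'],s['eef_pos'],s['tcp_rot'],s['opening'],ctrl.finger_overhang)
E
```

```text
pics
scene [[-0.62, -0.487, 0.615, 1.102], [0.784, -0.387, 0.485, 0.427], [0.002, 0.783, 0.622, 0.65], [0.0, 0.0, 0.0, 1.0]] 450.1654703618323 0.9959537760416667
side [[0.993, 0.077, -0.092, 0.47], [-0.119, 0.575, -0.809, -0.715], [-0.009, 0.815, 0.58, 0.636], [0.0, 0.0, 0.0, 1.0]] 496.4044925955178 0.99599609375
0.1 [ 0.17659686 -0.65092074  0.25506117] [ 9.91249697e-01  1.31995735e-01  1.62074493e-05 -1.07854935e-03] 0.9977903461609325 0.025
```

View pics/scene0.png

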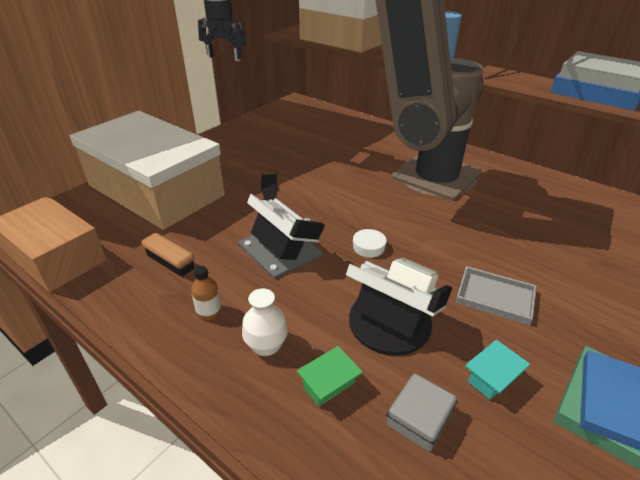

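View pics/side0.png

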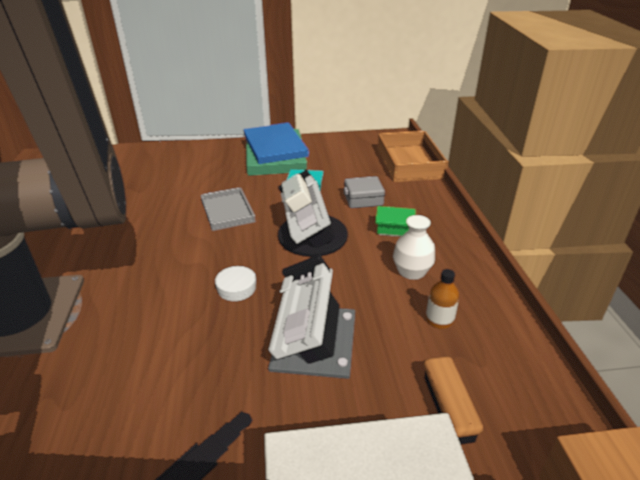

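Both frames show the charging stand with the light (scene about (395,290), side (305,205)) and the empty bracket with its steel foot (scene (285,230), side (305,310)). The mouths face -y and the heads +y. Next I'll measure the rails from the depth data.

```bash
cat > m.py <<'E'
from h import *
def frame(yaw,o):
    zr=np.array([-.5,0,3**.5/2]); xr=np.array([3**.5/2,0,.5]); 
    M=R.from_euler('z',yaw).as_matrix()@np.stack([xr,[0,1,0],zr],1)
    return M,np.array(o)
if __name__=='__main__':
  pts=[];seed={'a':{'scene':(385,288),'side':(318,215)},'b':{'scene':(300,215),'side':(315,305)}}
  for n in ['scene','side']:
    z=np.load(n+'0.npz'); P=cloud(z['d'],z['K'],z['T']); f=z['f']
    for r in 'ab':
        u,v=seed[r][n]; print(n,r,P[v,u].round(3))
    hsv=cv2.cvtColor(f,cv2.COLOR_BGR2HSV)
    m=(hsv[...,1]<60)&(hsv[...,2]>110)&(P[...,2]>.04)&(P[...,2]<.2)
    pts.append((n,P,m,hsv))
  for r in 'ab':
    for n,P,m,hsv in pts:
      u,v=seed[r][n]; c=P[v,u]
      q=P[m&(np.linalg.norm(P-c,axis=-1)<.14)]
      lab=cv2.connectedComponents((m&(np.linalg.norm(P-c,axis=-1)<.14)).astype(np.uint8))[1]
      best=None
      hull=cv2.convexHull(q[:,:2].astype(np.float32))
      # yaw: best plane with 30deg tilt
      for yaw in np.radians(np.arange(-60,61,1)):
        M,_=frame(yaw,[0,0,0]); l=(q-c)@M
        h,e=np.histogram(l[:,2],np.arange(-.06,.06,.002)); s=np.convolve(h,[1,1],'valid').max()
        if best is None or s>best[0]: best=(s,yaw,e[h.argmax()]+.001)
      M,_=frame(best[1],0); l=(q-c)@M
      pl=l[abs(l[:,2]-best[2])<.008]
      print(r,n,len(q),best[0],'yaw',np.degrees(best[1]).round(1),'z',best[2].round(4),'x',np.percentile(pl[:,0],[1,99]).round(3),'y',np.percentile(pl[:,1],[1,99]).round(3), 'ctr',(c+M@np.r_[np.percentile(pl[:,:2],[1,99],axis=0).mean(0),best[2]]).round(4))
E
python3 m.py
```

```text
scene a [0.58  0.173 0.097]
scene b [ 0.396 -0.177 -0.001]
side a [0.567 0.116 0.098]
side b [ 0.53  -0.146  0.102]
a scene 2763 436 yaw 2.0 z 0.013 x [-0.076  0.002] y [-0.078  0.077] ctr [0.542  0.1707 0.09  ]
a side 2183 535 yaw 3.0 z 0.005 x [-0.062  0.015] y [-0.025  0.133] ctr [0.5414 0.1692 0.0907]
b scene 246 103 yaw -16.0 z 0.031 x [0.087 0.13 ] y [-0.008  0.092] ctr [ 0.483  -0.158   0.0801]
b side 3825 1057 yaw -14.0 z -0.001 x [-0.067  0.011] y [-0.072  0.087] ctr [ 0.5094 -0.133   0.087 ]
```

```bash
cat > r.py <<'E'
from m import *
D={n:np.load(n+'0.npz') for n in ['scene','side']}
def refine(r,yaw,c):
  M,_=frame(np.radians(yaw),0); o=np.array(c)+M@[0,.029,0]; o[2]=.085
  for n,z in D.items():
    P=cloud(z['d'],z['K'],z['T']); hsv=cv2.cvtColor(z['f'],cv2.COLOR_BGR2HSV)
    l=(P-o)@M; ok=(abs(l)<[.06,.15,.06]).all(-1)&(hsv[...,1]<60)&(hsv[...,2]>100)
    q=l[ok]; pl=q[abs(q[:,2]-.003)<.008]
    bl=l[(abs(l-[0,.055,.015])<[.05,.03,.014]).all(-1)&(hsv[...,2]<70)]
    lo=[];hi=[]
    for y in np.arange(-.1,.045,.01):
      b=pl[abs(pl[:,1]-y)<.005]
      if len(b)>8: lo.append((y,np.percentile(b[:,0],2))); hi.append((y,np.percentile(b[:,0],98)))
    lo=np.array(lo);hi=np.array(hi)
    fit=lambda a:cv2.fitLine((a*1000).astype(np.float32),cv2.DIST_HUBER,0,.01,.01).ravel()
    fl,fh=fit(lo),fit(hi)
    st=q[(abs(abs(q[:,0])-.027)<.004)&(q[:,1]<-.05)&(q[:,1]>-.1)]
    print(r,n,'lo x',np.median(lo[:,1]).round(4),'slope',np.degrees(fl[1]/fl[0]).round(1),'hi',np.median(hi[:,1]).round(4),np.degrees(fh[1]/fh[0]).round(1),
     'y',np.percentile(pl[:,1],[.5,99.5]).round(4),'stripz',np.median(st[:,2]).round(4),len(st),'black y',np.percentile(bl[:,1],[2,98]).round(4) if len(bl) else '', 'ztop',np.percentile(bl[:,2],95).round(4) if len(bl) else '')
    lt=l[(abs(l-[0,0,.03])<[.05,.1,.025]).all(-1)&(l[...,2]>.012)&(hsv[...,2]>100)&(hsv[...,1]<80)]
    if r=='a': print('light x',np.percentile(lt[:,0],[2,98]).round(4),'y',np.percentile(lt[:,1],[2,98]).round(4),'z',np.percentile(lt[:,2],[50,95]).round(4))
  print('o',o.round(4))
refine('a',2.5,(.5417,.170,.09)); refine('b',-14,(.5094,-.133,.087))
E
python3 r.py
```

```text
a scene lo x -0.0133 slope 33.1 hi 0.0412 0.4 y [-0.1074  0.0504] stripz -0.0216 18 black y [0.0525 0.0638] ztop 0.0252
light x [-0.0149  0.0268] y [-0.0363  0.0361] z [0.0302 0.0431]
a side lo x -0.0352 slope -0.5 hi 0.0411 0.1 y [-0.1098  0.0505] stripz 0.0005 108 black y [0.047  0.0588] ztop 0.027
light x [-0.0315  0.0377] y [-0.0412  0.0505] z [0.0375 0.0456]
o [0.5404 0.199  0.085 ]
b scene lo x -0.0374 slope 42.6 hi 0.0391 -0.3 y [-0.109   0.0523] stripz -0.0223 8 black y [0.0561 0.065 ] ztop 0.0261
b side lo x -0.0372 slope -0.3 hi 0.0396 -0.3 y [-0.1088  0.0516] stripz 0.0015 196 black y [0.0482 0.0599] ztop 0.0284
o [ 0.5164 -0.1049  0.085 ]
```

```bash
cat > p.py <<'E'
from m import *
import sys
RA=frame(np.radians(2.6),[.5424,.1991,.0855]); RB=frame(np.radians(-13.7),[.5174,-.1046,.086])
Fl=np.array([[0,1,0],[1,0,0],[0,0,-1.]])
def goto(F,tip):   # tip in rail frame (mm) of shut fingertips
    M,o=F; s=get_state(); Rt=M@Fl; p=o+M@(np.array(tip)/1000)-Rt[:,2]*.025
    d=(p-s['eef_pos'])/.12; a=(R.from_matrix(Rt)*R.from_quat(s['tcp_rot']).inv()).as_rotvec()/(np.pi/2)
    print('target',p.round(4),'d',d.round(3),'a',a.round(3)); return p
def where(F):
    M,o=F; s=get_state(); Rc=R.from_quat(s['tcp_rot']).as_matrix()
    print('t',round(s['time'],2),'tip mm',(1000*M.T@(s['eef_pos']+.025*Rc[:,2]-o)).round(1),'rot err deg',np.degrees((R.from_matrix(M.T@Rc@Fl.T)).as_rotvec()).round(1),'F rail',(M.T@s['contact_force']).round(1),'open',round(s['opening'],3),'ff',s['finger_force'])
E
python3 -c "
from p import *
goto(RA,[0,-69,60]);goto(RB,[0,-69,60])"
```

```text
target [0.5031 0.1282 0.1591] d [ 2.721  6.493 -0.8  ] a [-0.213 -0.292  0.839]
target [ 0.4598 -0.1616  0.1596] d [ 2.36   4.078 -0.795] a [-0.245 -0.251  0.663]
```

>>> jog_arm:
  increments:
    - {"dx": 1, "dy": 0.8, "dz": 0.3, "az": 0.3, "gripper": -1}
    - {"dx": 1, "dy": 0.8, "dz": 0.3, "az": 0.3, "gripper": -1}
    - {"dx": 1, "dy": 0.8, "dz": 0.3, "az": 0.3, "gripper": -1}
    - {"dx": 1, "dy": 0.8, "dz": 0.3, "az": 0.3, "gripper": -1}

```text
$.increments[0]: bad value
```

>>> jog_arm:
  increments:
    - {"dx": 1, "dy": 1, "az": 0.28, "gripper": -1}
    - {"dx": 1, "dy": 1, "az": 0.28, "gripper": -1}
    - {"dx": 1, "dy": 1, "az": 0.28, "gripper": -1}
    - {"dx": 1, "dy": 1, "az": 0.28, "gripper": -1}

```text
$.increments[0]: bad value
```

>>> jog_arm:
  increments:
    - {"dx": 0.6, "dy": 1, "az": 0.27, "gripper": -1}
    - {"dx": 0.6, "dy": 1, "az": 0.27, "gripper": -1}
    - {"dx": 0.6, "dy": 1, "az": 0.27, "gripper": -1}
    - {"dx": 0.6, "dy": 1, "az": 0.27, "gripper": -1}

```text
$.increments[0]: bad value
```

>>> jog_arm:
  increments:
    - {"dx": 0.3, "dy": 1, "gripper": -1}
    - {"dx": 0.3, "dy": 1, "gripper": -1}
    - {"dx": 0.3, "dy": 1, "gripper": -1}

```text
$.increments[0]: bad value
```

>>> jog_arm:
  increments:
    - {"dx": 0, "dy": 1, "gripper": -1}
    - {"dx": 0, "dy": 1, "gripper": -1}
    - {"dx": 0, "dy": 1, "gripper": -1}

```text
$.increments[0]: bad value
```

```bash
python3 -c "
from p import *
print(get_state()['eef_pos']);goto(RA,[0,-69,60]);where(RA)"
```

```text
[ 0.17659686 -0.65092074  0.25506117]
target [0.5031 0.1282 0.1591] d [ 2.721  6.493 -0.8  ] a [-0.213 -0.292  0.839]
t 0.1 tip mm [-277.6 -832.5  327.2] rot err deg [-20.1  25.3 -75.6] F rail [-0.6 -0.1 -0. ] open 0.998 ff 0.0
```

>>> jog_arm:
  increments:
    - {"dx": 1.0, "dy": 0.8, "dz": 0.3, "ax": 0.0, "ay": 0.0, "az": 0.3, "gripper": -1.0}
    - {"dx": 1.0, "dy": 0.8, "dz": 0.3, "ax": 0.0, "ay": 0.0, "az": 0.3, "gripper": -1.0}
    - {"dx": 1.0, "dy": 0.8, "dz": 0.3, "ax": 0.0, "ay": 0.0, "az": 0.3, "gripper": -1.0}
    - {"dx": 1.0, "dy": 0.8, "dz": 0.3, "ax": 0.0, "ay": 0.0, "az": 0.3, "gripper": -1.0}

```text
time: 0.5
eef_pos: [0.3004, -0.5528, 0.2939]
tcp_rot: [0.932, 0.363, 0.001, 0.001]
contact_force: [-0.8, -0.9, -0.5]
opening: 0.334
finger_force: 0.0
```

All keys are needed in every row.

>>> jog_arm:
  increments:
    - {"dx": 1, "dy": 1, "dz": 0, "ax": 0, "ay": 0, "az": 0.28, "gripper": -1}
    - {"dx": 1, "dy": 1, "dz": 0, "ax": 0, "ay": 0, "az": 0.28, "gripper": -1}
    - {"dx": 1, "dy": 1, "dz": 0, "ax": 0, "ay": 0, "az": 0.28, "gripper": -1}
    - {"dx": 1, "dy": 1, "dz": 0, "ax": 0, "ay": 0, "az": 0.28, "gripper": -1}

```text
time: 0.9
eef_pos: [0.4185, -0.4327, 0.2916]
tcp_rot: [0.831, 0.556, 0.0, -0.001]
contact_force: [0.3, 0.0, -1.0]
opening: 0.0
finger_force: 0.0
```

>>> jog_arm:
  increments:
    - {"dx": 0.6, "dy": 1, "dz": 0, "ax": 0, "ay": 0, "az": 0.27, "gripper": -1}
    - {"dx": 0.6, "dy": 1, "dz": 0, "ax": 0, "ay": 0, "az": 0.27, "gripper": -1}
    - {"dx": 0.6, "dy": 1, "dz": 0, "ax": 0, "ay": 0, "az": 0.27, "gripper": -1}
    - {"dx": 0.6, "dy": 1, "dz": 0, "ax": 0, "ay": 0, "az": 0.27, "gripper": -1}

```text
time: 1.3
eef_pos: [0.4902, -0.3119, 0.2916]
tcp_rot: [0.695, 0.719, 0.001, -0.001]
contact_force: [0.8, -0.1, -0.6]
opening: -0.0
finger_force: 0.0
```

>>> jog_arm:
  increments:
    - {"dx": 0.2, "dy": 1, "dz": 0, "ax": 0, "ay": -0.1, "az": 0, "gripper": -1}
    - {"dx": 0.2, "dy": 1, "dz": 0, "ax": 0, "ay": -0.1, "az": 0, "gripper": -1}
    - {"dx": 0.2, "dy": 1, "dz": 0, "ax": 0, "ay": -0.1, "az": 0, "gripper": -1}

```text
time: 1.6
eef_pos: [0.5117, -0.1936, 0.2911]
tcp_rot: [0.695, 0.715, 0.055, 0.055]
contact_force: [0.3, 0.2, 0.1]
opening: -0.001
finger_force: 0.0
```

>>> jog_arm:
  increments:
    - {"dx": 0, "dy": 1, "dz": 0, "ax": 0, "ay": -0.1, "az": 0, "gripper": -1}
    - {"dx": 0, "dy": 1, "dz": 0, "ax": 0, "ay": -0.1, "az": 0, "gripper": -1}
    - {"dx": 0, "dy": 1, "dz": 0, "ax": 0, "ay": -0.1, "az": 0, "gripper": -1}

```text
time: 1.9
eef_pos: [0.5111, -0.0734, 0.2909]
tcp_rot: [0.689, 0.708, 0.109, 0.111]
contact_force: [0.2, -0.3, 0.1]
opening: 0.001
finger_force: 0.0
```

>>> jog_arm:
  increments:
    - {"dx": 0, "dy": 1, "dz": 0, "ax": 0, "ay": -0.1, "az": 0, "gripper": -1}
    - {"dx": 0, "dy": 1, "dz": 0, "ax": 0, "ay": -0.1, "az": 0, "gripper": -1}
    - {"dx": 0, "dy": 1, "dz": 0, "ax": 0, "ay": -0.1, "az": 0, "gripper": -1}

```text
time: 2.2
eef_pos: [0.5112, 0.0465, 0.2909]
tcp_rot: [0.678, 0.698, 0.162, 0.167]
contact_force: [0.7, -0.6, -0.6]
opening: -0.001
finger_force: 0.0
```

```bash
python3 -c "
from p import *
s=get_state();print(s['eef_pos'],s['qpos']);goto(RA,[0,-69,60]);where(RA)"
```

```text
[0.51117387 0.04649007 0.29093162] [-0.13459367 -0.34142974  2.17168759  0.08198034  0.84700412 -0.20346937]
target [0.5031 0.1282 0.1591] d [-0.068  0.681 -1.098] a [ 0.009 -0.034  0.012]
t 2.2 tip mm [  68.4 -151.5  172. ] rot err deg [-1.2  3.1 -0.6] F rail [ 0.3 -0.7 -0.8] open -0.001 ff 0.0
```

>>> jog_arm:
  increments:
    - {"dx": -0.07, "dy": 0.68, "dz": -0.6, "ax": 0.009, "ay": -0.034, "az": 0.012, "gripper": -1}
    - {"dx": -0.07, "dy": 0.68, "dz": -0.6, "ax": 0.009, "ay": -0.034, "az": 0.012, "gripper": -1}
    - {"dx": -0.07, "dy": 0.68, "dz": -0.6, "ax": 0.009, "ay": -0.034, "az": 0.012, "gripper": -1}
    - {"dx": -0.07, "dy": 0.68, "dz": -0.6, "ax": 0.009, "ay": -0.034, "az": 0.012, "gripper": -1}

```text
time: 2.6
eef_pos: [0.5034, 0.1262, 0.2183]
tcp_rot: [0.667, 0.699, 0.186, 0.179]
contact_force: [0.7, -0.1, 0.1]
opening: 0.001
finger_force: 0.0
```

```bash
python3 -c "
from p import *
f,d,K,T=cam('wrist'); cv2.imwrite('pics/w1.png',f); np.savez('w1.npz',f=f,d=d,K=K,T=T); print(T.round(3),(d>0).mean())
M,o=RA; l=(cloud(d,K,T)-o)@M
for x in (-27,27,-36,36): 
  q=l[(abs(l[...,0]-x/1000)<.003)&(abs(l[...,1]+.075)<.02)&(abs(l[...,2])<.02)]; print(x,len(q),np.median(q[:,2]) if len(q) else 0)
goto(RA,[0,-69,60]);where(RA)"
```

```text
[[ 0.867  0.101 -0.489  0.441]
 [ 0.039  0.963  0.268  0.197]
 [ 0.498 -0.251  0.83   0.32 ]
 [ 0.     0.     0.     1.   ]] 0.996005859375
-27 528 0.0004425909360818394
27 520 0.0004654834047595429
-36 668 0.0044804966870399116
36 414 0.0054734659762417604
target [0.5031 0.1282 0.1591] d [-0.014  0.023 -0.51 ] a [0.001 0.001 0.001]
t 2.65 tip mm [ 32.  -71.8 112.3] rot err deg [-0.1 -0.1 -0. ] F rail [ 0.8 -0.5  0.1] open 0.001 ff 0.0
```

View pics/w1.png

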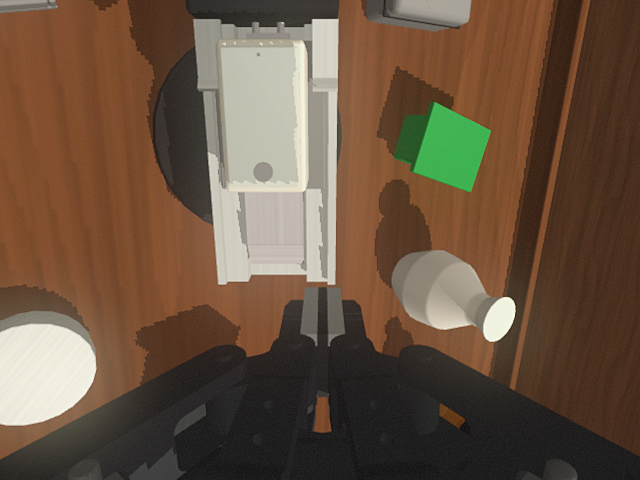

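The wrist view shows the light clipped on rail A (box spans rows 40–190, cols 220–305). The catch is in the channel at rows 192–265 and the shut fingertips are at about (323,300). I'll check the x-centre and the light's position, then move in to press.

```bash
cat > look.py <<'E'
from p import *
def rep(F,d,K,T,f):
  M,o=F; l=(cloud(d,K,T)-o)@M*1000
  ins=lambda x0,x1,y0,y1,z0,z1:(l[...,0]>x0)&(l[...,0]<x1)&(l[...,1]>y0)&(l[...,1]<y1)&(l[...,2]>z0)&(l[...,2]<z1)
  for y in (-95,-70):
    q=l[ins(-50,50,y-8,y+8,-4,9)]; print('guide y',y,'x',np.percentile(q[:,0],[1,99]).round(1) if len(q) else '')
  q=l[ins(-50,50,-130,-80,-3,9)]; print('mouth y',np.percentile(q[:,1],1).round(1) if len(q) else '')
  q=l[ins(-40,40,-110,60,38,50)]; print('box top n',len(q), (np.percentile(q[:,0],[2,98]).round(1),np.percentile(q[:,1],[2,98]).round(1),np.median(q[:,2]).round(1)) if len(q) else '')
  q=l[ins(-12,12,-77,-50,-6,10)]; print('catch z',np.median(q[:,2]).round(1) if len(q) else '')
  q=l[ins(-12,12,-120,60,24,30)]
  for y in (40,): 
    q=l[ins(-30,30,45,75,20,32)]; print('head y0,top',(np.percentile(q[:,1],2).round(1),np.median(q[:,2]).round(1)) if len(q) else '')
def look(F,tag):
  f,d,K,T=cam('wrist'); np.savez(tag+'.npz',f=f,d=d,K=K,T=T); cv2.imwrite(f'pics/{tag}.png',f); rep(F,d,K,T,f); where(F)
E
python3 -c "
from look import *
z=np.load('w1.npz'); rep(RA,z['d'],z['K'],z['T'],0); goto(RA,[0,-69,20])"
```

```text
guide y -95 x [-39.9  37.4]
guide y -70 x [-39.7  36.6]
mouth y -106.7
box top n 12831 (array([-21.8,  19.4]), array([-36.4,  35.3]), np.float64(44.2))
catch z 6.4
head y0,top (np.float64(50.6), np.float64(25.8))
target [0.5231 0.1292 0.1245] d [ 0.153  0.03  -0.799] a [0.001 0.001 0.001]
```

>>> jog_arm:
  increments:
    - {"dx": 0.145, "dy": 0.03, "dz": -0.8, "ax": 0, "ay": 0, "az": 0, "gripper": -1}
    - {"dx": 0.145, "dy": 0.03, "dz": -0.8, "ax": 0, "ay": 0, "az": 0, "gripper": -1}
    - {"dx": 0.145, "dy": 0.03, "dz": -0.8, "ax": 0, "ay": 0, "az": 0, "gripper": -1}
    - {"dx": 0.145, "dy": 0.03, "dz": -0.8, "ax": 0, "ay": 0, "az": 0, "gripper": -1}

```text
time: 3.05
eef_pos: [0.5229, 0.1283, 0.1253]
tcp_rot: [0.668, 0.697, 0.187, 0.18]
contact_force: [-0.1, -0.2, 0.9]
opening: -0.001
finger_force: 0.0
```

```bash
sed -i 's/\[.5424,.1991,.0855\]/[.5415,.1991,.0853]/' p.py; python3 -c "
from p import *
where(RA);goto(RA,[0,-69,6]);goto(RA,[0,-69,-1])"
```

```text
t 3.05 tip mm [  1.2 -69.9  20.5] rot err deg [-0.2 -0.1 -0.1] F rail [ 0.3 -0.2  0.8] open -0.001 ff 0.0
target [0.5291 0.1295 0.1121] d [ 0.052  0.009 -0.109] a [0.001 0.001 0.002]
target [0.5326 0.1296 0.1061] d [ 0.081  0.011 -0.16 ] a [0.001 0.001 0.002]
```

>>> jog_arm:
  increments:
    - {"dx": 0.05, "dy": 0.005, "dz": -0.1, "ax": 0, "ay": 0, "az": 0, "gripper": -1}
    - {"dx": 0.065, "dy": 0.005, "dz": -0.13, "ax": 0, "ay": 0, "az": 0, "gripper": -1}
    - {"dx": 0.08, "dy": 0.005, "dz": -0.16, "ax": 0, "ay": 0, "az": 0, "gripper": -1}
    - {"dx": 0.08, "dy": 0.005, "dz": -0.16, "ax": 0, "ay": 0, "az": 0, "gripper": -1}
    - {"dx": 0.08, "dy": 0.005, "dz": -0.16, "ax": 0, "ay": 0, "az": 0, "gripper": -1}

```text
time: 3.55
eef_pos: [0.5319, 0.1303, 0.1066]
tcp_rot: [0.667, 0.698, 0.188, 0.18]
contact_force: [0.2, -0.8, 0.7]
opening: 0.003
finger_force: 0.3
```

```bash
python3 -c "
from look import *
look(RA,'w2')"
```

```text
guide y -95 x [-31.3  30.4]
guide y -70 x [-39.3  37.9]
mouth y -89.0
box top n 53354 (array([-23.1,  18.2]), array([-61.1,  26.4]), np.float64(44.0))
catch z 
head y0,top 
t 3.6 tip mm [ -0.6 -68.3  -0.4] rot err deg [-0.1 -0.2 -0. ] F rail [ 0.3 -0.1  0. ] open -0.004 ff 0.2719822779454262
```

>>> jog_arm:
  increments:
    - {"dx": -0.33, "dy": -0.02, "dz": 0.58, "ax": 0, "ay": 0, "az": 0, "gripper": -1}
    - {"dx": -0.33, "dy": -0.02, "dz": 0.58, "ax": 0, "ay": 0, "az": 0, "gripper": -1}
    - {"dx": -0.33, "dy": -0.02, "dz": 0.58, "ax": 0, "ay": 0, "az": 0, "gripper": 1}
    - {"dx": -0.33, "dy": -0.02, "dz": 0.58, "ax": 0, "ay": 0, "az": 0, "gripper": 1}
    - {"dx": -0.33, "dy": -0.02, "dz": 0.58, "ax": 0, "ay": 0, "az": 0, "gripper": 1}
    - {"dx": -0.33, "dy": -0.02, "dz": 0.58, "ax": 0, "ay": 0, "az": 0, "gripper": 1}

```text
time: 4.2
eef_pos: [0.4911, 0.1279, 0.1733]
tcp_rot: [0.668, 0.698, 0.186, 0.179]
contact_force: [-0.1, 0.8, -0.2]
opening: 0.677
finger_force: 0.0
```

```bash
python3 -c "
from look import *
look(RA,'w3')"
```

```text
guide y -95 x [-39.2  37.9]
guide y -70 x [-39.   37.5]
mouth y -106.8
box top n 16828 (array([-23.2,  17.9]), array([-45. ,  26.1]), np.float64(43.9))
catch z 0.2
head y0,top (np.float64(50.3), np.float64(22.9))
t 4.25 tip mm [ -2.3 -68.9  78. ] rot err deg [-0.1  0.1 -0. ] F rail [-0.1 -0.1 -0.7] open 0.763 ff 0.0
```

```bash
python3 -c "
from p import *
goto(RA,[-2,-17,60]);goto(RA,[-2,-17,8])"
```

```text
target [0.4981 0.1801 0.1579] d [ 0.057  0.435 -0.129] a [ 0.001 -0.001  0.001]
target [0.5241 0.1813 0.1129] d [ 0.274  0.445 -0.504] a [ 0.001 -0.001  0.001]
```

>>> jog_arm:
  increments:
    - {"dx": 0.057, "dy": 0.435, "dz": -0.129, "ax": 0, "ay": 0, "az": 0, "gripper": 1}
    - {"dx": 0.057, "dy": 0.435, "dz": -0.129, "ax": 0, "ay": 0, "az": 0, "gripper": 1}
    - {"dx": 0.057, "dy": 0.435, "dz": -0.129, "ax": 0, "ay": 0, "az": 0, "gripper": 1}
    - {"dx": 0.16, "dy": 0.44, "dz": -0.31, "ax": 0, "ay": 0, "az": 0, "gripper": 1}
    - {"dx": 0.22, "dy": 0.445, "dz": -0.41, "ax": 0, "ay": 0, "az": 0, "gripper": 1}
    - {"dx": 0.27, "dy": 0.445, "dz": -0.5, "ax": 0, "ay": 0, "az": 0, "gripper": 1}
    - {"dx": 0.27, "dy": 0.445, "dz": -0.5, "ax": 0, "ay": 0, "az": 0, "gripper": 1}

```text
time: 4.95
eef_pos: [0.5236, 0.1801, 0.1129]
tcp_rot: [0.668, 0.698, 0.186, 0.179]
contact_force: [-0.8, 0.1, -0.6]
opening: 1.0
finger_force: 0.0
```

>>> jog_arm:
  increments:
    - {"dx": 0, "dy": 0, "dz": 0, "ax": 0, "ay": 0, "az": 0, "gripper": -0.1}
    - {"dx": 0, "dy": 0, "dz": 0, "ax": 0, "ay": 0, "az": 0, "gripper": -1}
    - {"dx": 0, "dy": 0, "dz": 0, "ax": 0, "ay": 0, "az": 0, "gripper": -1}
    - {"dx": 0, "dy": 0, "dz": 0, "ax": 0, "ay": 0, "az": 0, "gripper": -1}
    - {"dx": 0, "dy": 0, "dz": 0, "ax": 0, "ay": 0, "az": 0, "gripper": -1}
    - {"dx": 0, "dy": 0, "dz": 0, "ax": 0, "ay": 0, "az": 0, "gripper": -1}
  force: 40

```text
time: 5.55
eef_pos: [0.524, 0.1813, 0.1155]
tcp_rot: [0.667, 0.698, 0.187, 0.18]
contact_force: [-6.3, -2.9, 6.3]
opening: 0.506
finger_force: 41.9
```

```bash
python3 -c "
from look import *
look(RA,'w4')"
```

```text
guide y -95 x [-10.8 -10.8]
guide y -70 x [-34.6  32.4]
mouth y -83.4
box top n 31015 (array([-23.8,  21.5]), array([-40.4,  27. ]), np.float64(44.0))
catch z 
head y0,top (np.float64(50.9), np.float64(25.8))
t 5.6 tip mm [ -0.7 -17.1  10.4] rot err deg [-0.1 -0.1 -0. ] F rail [-1.6 -1.6  8.3] open 0.507 ff 41.91869258880615
```

>>> jog_arm:
  increments:
    - {"dx": -0.002, "dy": -0.08, "dz": 0.01, "ax": 0, "ay": 0, "az": 0, "gripper": -1}
    - {"dx": 0.002, "dy": -0.17, "dz": 0.01, "ax": 0, "ay": 0, "az": 0, "gripper": -1}
    - {"dx": 0.006, "dy": -0.26, "dz": 0.01, "ax": 0, "ay": 0, "az": 0, "gripper": -1}
    - {"dx": 0.01, "dy": -0.33, "dz": 0.01, "ax": 0, "ay": 0, "az": 0, "gripper": -1}
    - {"dx": 0.01, "dy": -0.33, "dz": 0.01, "ax": 0, "ay": 0, "az": 0, "gripper": -1}

```text
time: 6.1
eef_pos: [0.5248, 0.1411, 0.1154]
tcp_rot: [0.668, 0.698, 0.187, 0.179]
contact_force: [-1.1, 0.7, -1.0]
opening: 0.511
finger_force: 40.8
```

```bash
python3 -c "
from look import *
look(RA,'w5')"
```

```text
guide y -95 x [-32.4  28.3]
guide y -70 x 
mouth y -107.5
box top n 31021 (array([-24.1,  20.2]), array([-80.7, -13. ]), np.float64(44.4))
catch z 
head y0,top 
t 6.15 tip mm [ -1.6 -56.9  10.8] rot err deg [-0.1 -0.  -0.1] F rail [-1.1 -0.1 -0.5] open 0.505 ff 40.820093750953674
```

>>> jog_arm:
  increments:
    - {"dx": -0.1, "dy": 0, "dz": 0.18, "ax": 0, "ay": 0, "az": 0, "gripper": -1}
    - {"dx": -0.31, "dy": 0, "dz": 0.54, "ax": 0, "ay": 0, "az": 0, "gripper": -1}
    - {"dx": -0.31, "dy": 0, "dz": 0.6, "ax": 0, "ay": 0, "az": 0, "gripper": -1}
    - {"dx": -0.31, "dy": 0, "dz": 0.6, "ax": 0, "ay": 0, "az": 0, "gripper": -1}

```text
time: 6.55
eef_pos: [0.489, 0.1423, 0.1904]
tcp_rot: [0.667, 0.698, 0.189, 0.181]
contact_force: [0.5, 0.1, -3.0]
opening: 0.509
finger_force: 45.8
```

```bash
python3 -c "
from p import *
where(RA);goto(RB,[0,-60,85])"
```

```text
t 6.55 tip mm [  5.1 -54.4  93.6] rot err deg [-0.  -0.4  0. ] F rail [-1.1  0.1 -2.8] open 0.509 ff 45.805710554122925
target [ 0.4498 -0.1499  0.1813] d [-0.327 -2.435 -0.076] a [ 0.001  0.004 -0.181]
```

>>> jog_arm:
  increments:
    - {"dx": -0.1, "dy": -1, "dz": 0.05, "ax": 0, "ay": 0, "az": -0.08, "gripper": -1}
    - {"dx": -0.1, "dy": -1, "dz": 0.05, "ax": 0, "ay": 0, "az": -0.08, "gripper": -1}
    - {"dx": -0.1, "dy": -1, "dz": 0.05, "ax": 0, "ay": 0, "az": -0.08, "gripper": -1}
    - {"dx": -0.1, "dy": -1, "dz": 0.05, "ax": 0, "ay": 0, "az": -0.08, "gripper": -1}

```text
time: 6.95
eef_pos: [0.4754, 0.0194, 0.1915]
tcp_rot: [0.712, 0.653, 0.174, 0.19]
contact_force: [-0.2, 0.4, -2.1]
opening: 0.505
finger_force: 45.8
```

>>> jog_arm:
  increments:
    - {"dx": -0.1, "dy": -1, "dz": 0, "ax": 0, "ay": 0, "az": -0.1, "gripper": -1}
    - {"dx": -0.1, "dy": -1, "dz": 0, "ax": 0, "ay": 0, "az": -0.1, "gripper": -1}
    - {"dx": -0.1, "dy": -1, "dz": 0, "ax": 0, "ay": 0, "az": -0.1, "gripper": -1}
    - {"dx": -0.1, "dy": -1, "dz": 0, "ax": 0, "ay": 0, "az": -0.1, "gripper": -1}

```text
time: 7.35
eef_pos: [0.4637, -0.1, 0.192]
tcp_rot: [0.761, 0.596, 0.159, 0.203]
contact_force: [0.5, 0.8, -1.9]
opening: 0.508
finger_force: 45.7
```

```bash
python3 -c "
from look import *
look(RB,'w6');goto(RB,[0,-60,85])"
```

```text
guide y -95 x 
guide y -70 x 
mouth y -107.9
box top n 0 
catch z 
head y0,top (np.float64(49.9), np.float64(26.3))
t 7.4 tip mm [ 6.3 -7.  93.5] rot err deg [-0.   0.2 -0.1] F rail [-1.3 -0.1 -1.3] open 0.506 ff 45.713664293289185
target [ 0.4498 -0.1499  0.1813] d [-0.115 -0.426 -0.088] a [-0.001 -0.002  0.001]
```

>>> jog_arm:
  increments:
    - {"dx": -0.115, "dy": -0.425, "dz": -0.09, "ax": 0, "ay": 0, "az": 0, "gripper": -1}
    - {"dx": -0.115, "dy": -0.425, "dz": -0.09, "ax": 0, "ay": 0, "az": 0, "gripper": -1}
    - {"dx": -0.115, "dy": -0.425, "dz": -0.09, "ax": 0, "ay": 0, "az": 0, "gripper": -1}
    - {"dx": -0.115, "dy": -0.425, "dz": -0.09, "ax": 0, "ay": 0, "az": 0, "gripper": -1}

```text
time: 7.8
eef_pos: [0.4503, -0.1479, 0.1822]
tcp_rot: [0.759, 0.598, 0.16, 0.203]
contact_force: [0.3, 0.3, -2.4]
opening: 0.507
finger_force: 45.7
```

```bash
python3 -c "
from look import *
look(RB,'w7')
z=np.load('w7.npz'); M,o=RB; l=(cloud(z['d'],z['K'],z['T'])-o)@M*1000
for y in range(-90,50,10):
  for nm,z0,z1 in (('guide',3.2,7),('bed',-2,2)):
    q=l[(abs(l[...,1]-y)<5)&(abs(l[...,0])<50)&(l[...,2]>z0)&(l[...,2]<z1)]
    if len(q)>20: print(y,nm,len(q),np.percentile(q[:,0],[1,50,99]).round(1),np.median(q[:,2]).round(1))
"
```

```text
guide y -95 x 
guide y -70 x 
mouth y 
box top n 0 
catch z 
head y0,top (np.float64(49.7), np.float64(26.3))
t 7.85 tip mm [  0.8 -57.7  86. ] rot err deg [ 0.1 -0.   0.1] F rail [-0.8  0.3 -2.1] open 0.508 ff 45.652515292167664
-20 guide 154 [-41.7 -36.8  35.8] 5.6
-20 bed 485 [-36.6 -22.7  30.9] 0.6
-10 guide 362 [-41.7  31.1  36.1] 5.6
-10 bed 922 [-36.7 -22.7  31.1] 0.5
0 guide 366 [-41.7  31.1  36.1] 5.5
0 bed 928 [-36.7  17.3  31.2] 0.6
10 guide 293 [-41.5 -36.6  36.1] 5.5
10 bed 871 [-36.7 -22.7  31. ] 0.5
20 bed 463 [-28.8 -22.8  23. ] 0.4
30 guide 103 [-14.6  -3.8   9. ] 6.3
30 bed 449 [-28.9 -22.8  22.8] 0.6
40 guide 391 [-14.1  -2.3   8.5] 6.0
40 bed 472 [-28.6 -22.7  22.9] 0.5
```

View pics/w7.png

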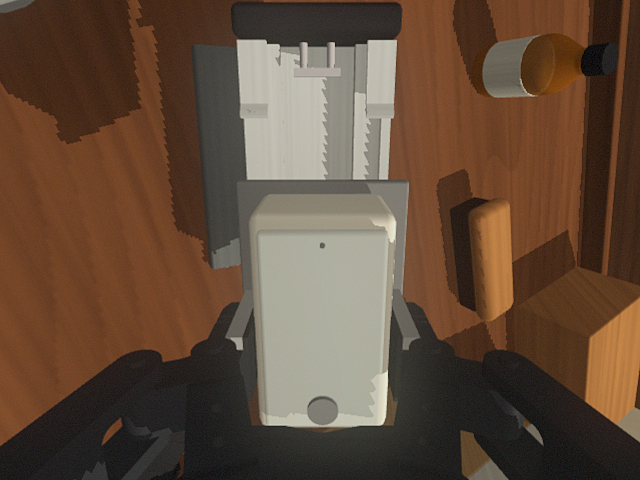

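The light is gripped squarely (foot edge at cols 237–408, row 183). Rail B is behind it (cols 240–395, lips at row 110). The wrist camera puts the rail centre at x = -2.8 mm in my frame, so I'll measure the light in the same cloud.

```bash
python3 -c "
from look import *
z=np.load('w7.npz'); M,o=RB; l=(cloud(z['d'],z['K'],z['T'])-o)@M*1000
for z0,z1 in ((115,124),(78,84)):
  q=l[(abs(l[...,0])<45)&(l[...,1]>-100)&(l[...,1]<10)&(l[...,2]>z0)&(l[...,2]<z1)]
  print(z0,len(q),np.median(q[:,2]),np.percentile(q,[0.5,99.5],axis=0).round(1).tolist())
f=l[160:260,200:430].reshape(-1,3); f=f[(f[:,2]>70)&(f[:,2]<100)&(f[:,1]>-30)]
print(len(f),np.percentile(f,[1,50,99],axis=0).round(1))
for y in range(-35,0,4):
  q=l[(abs(l[...,1]-y)<2)&(abs(l[...,0])<45)&(l[...,2]>74)&(l[...,2]<86)]
  if len(q)>10: print(y,np.percentile(q[:,0],[1,99]).round(1),np.median(q[:,2]).round(1))
"
```

```text
115 28131 119.5224953585009 [[-27.4, -83.2, 115.0], [27.8, -14.0, 123.2]]
78 4871 81.55153397358168 [[-31.8, -51.5, 78.4], [31.9, -8.4, 83.1]]
4976 [[-31.5 -29.   77.2]
 [ -0.1 -12.5  81.8]
 [ 31.5  -8.5  99.2]]
-35 [-31.7  31.9] 81.5
-31 [-31.9  31.8] 81.6
-27 [-31.7  32.1] 81.5
-23 [-31.9  31.7] 81.6
-19 [-31.6  31.7] 81.6
-15 [-31.6  31.6] 81.6
-11 [-31.1  31. ] 81.7
-7 [-30.6  30.6] 80.1
```

```bash
python3 - <<'E'
from look import *
M,o=RB; no=o+M@[-.0028,0,.0005]; print(no.round(4))
print((M@[-.0028,-.001,-.063]/.12).round(3)); where(RB)
import re; s=open('p.py').read().replace('[.5174,-.1046,.086]',str(no.round(4).tolist())); open('p.py','w').write(s)
E
```

```text
[ 0.5148 -0.104   0.085 ]
[ 0.233 -0.065 -0.466]
t 7.85 tip mm [  0.8 -57.7  86. ] rot err deg [ 0.1 -0.   0.1] F rail [-0.8  0.3 -2.1] open 0.508 ff 45.652515292167664
```

>>> jog_arm:
  increments:
    - {"dx": 0.05, "dy": -0.02, "dz": -0.15, "ax": 0, "ay": 0, "az": 0, "gripper": -1}
    - {"dx": 0.14, "dy": -0.04, "dz": -0.3, "ax": 0, "ay": 0, "az": 0, "gripper": -1}
    - {"dx": 0.233, "dy": -0.065, "dz": -0.466, "ax": 0, "ay": 0, "az": 0, "gripper": -1}
    - {"dx": 0.233, "dy": -0.065, "dz": -0.466, "ax": 0, "ay": 0, "az": 0, "gripper": -1}
    - {"dx": 0.233, "dy": -0.065, "dz": -0.466, "ax": 0, "ay": 0, "az": 0, "gripper": -1}

```text
time: 8.35
eef_pos: [0.4784, -0.1557, 0.1269]
tcp_rot: [0.759, 0.598, 0.16, 0.203]
contact_force: [-0.8, -0.2, -2.0]
opening: 0.509
finger_force: 45.6
```

```bash
cat > fit.py <<'E'
from look import *
import sys
def fit(tag):
  look(RB,tag); z=np.load(tag+'.npz'); M,o=RB; l=(cloud(z['d'],z['K'],z['T'])-o)@M*1000
  def pr(nm,y0,y1,z0,z1):
    q=l[(l[...,1]>y0)&(l[...,1]<y1)&(abs(l[...,0])<45)&(l[...,2]>z0)&(l[...,2]<z1)]
    if len(q)>15: print(nm,len(q),'x',np.percentile(q[:,0],[1,99]).round(1),'y',np.percentile(q[:,1],[1,99]).round(1),'z',np.median(q[:,2]).round(2))
  b=l[(l[...,1]>-100)&(l[...,1]<60)&(abs(l[...,0])<12)&(l[...,2]>36)&(l[...,2]<75)]
  t=np.median(b[:,2]); print('boxtop z',t.round(1),'under',(t-44).round(1))
  pr('guide',-5,12,3,7); pr('bed',-5,12,-2,2); pr('foot',-40,-6,t-41,t-36.5); pr('box',-100,60,t-4,t+3)
fit(sys.argv[1])
E
python3 fit.py w8
```

```text
guide y -95 x 
guide y -70 x [-38.9  38.9]
mouth y -108.0
box top n 2376 (array([-33.9,  34.8]), array([-52.3, -13.4]), np.float64(44.9))
catch z 
head y0,top 
t 8.4 tip mm [  1.8 -59.3  23.5] rot err deg [ 0.  -0.1  0.2] F rail [-0.1 -0.  -1.3] open 0.506 ff 45.62265157699585
boxtop z 56.6 under 12.6
guide 1246 x [-38.9  38.9] y [-4.7 11.9] z 5.09
bed 3148 x [-34.  34.] y [-4.9 11.9] z 0.11
foot 4175 x [-31.2  32. ] y [-39.1  -9.5] z 18.65
box 26564 x [-23.2  24.4] y [-83.5 -16.3] z 56.65
```

>>> jog_arm:
  increments:
    - {"dx": 0.02, "dy": -0.005, "dz": -0.04, "ax": 0, "ay": 0, "az": 0, "gripper": -1}
    - {"dx": 0.035, "dy": -0.009, "dz": -0.07, "ax": 0, "ay": 0, "az": 0, "gripper": -1}
    - {"dx": 0.047, "dy": -0.012, "dz": -0.09, "ax": 0, "ay": 0, "az": 0, "gripper": -1}
    - {"dx": 0.047, "dy": -0.012, "dz": -0.09, "ax": 0, "ay": 0, "az": 0, "gripper": -1}

```text
time: 8.8
eef_pos: [0.4839, -0.1586, 0.1163]
tcp_rot: [0.759, 0.597, 0.16, 0.204]
contact_force: [-0.4, -0.6, -1.4]
opening: 0.51
finger_force: 45.7
```

```bash
python3 fit.py w9; python3 -c "
from p import *
goto(RB,[1.4,-40,11])"
```

```text
guide y -95 x [-29.1  30.1]
guide y -70 x [-38.8 -34. ]
mouth y -109.0
box top n 31017 (array([-21.9,  22.5]), array([-84. , -16.3]), np.float64(44.3))
catch z 
head y0,top 
t 8.85 tip mm [  0.9 -60.3  10.7] rot err deg [-0.  -0.1  0.1] F rail [-1.3 -1.1 -1.1] open 0.514 ff 45.722885727882385
boxtop z 44.4 under 0.4
guide 1466 x [-38.9  38.9] y [-4.8 11.7] z 5.08
bed 3689 x [-34.  34.] y [-4.9 11.7] z 0.13
foot 6597 x [-38.7  38.8] y [-39.4  -6.9] z 5.89
box 26480 x [-23.4  24.5] y [-85.  -17.9] z 44.42
target [ 0.489  -0.1389  0.1169] d [0.043 0.164 0.004] a [ 0.001  0.001 -0.   ]
```

>>> jog_arm:
  increments:
    - {"dx": 0.021, "dy": 0.08, "dz": -0.003, "ax": 0, "ay": 0, "az": 0, "gripper": -1}
    - {"dx": 0.041, "dy": 0.16, "dz": -0.003, "ax": 0, "ay": 0, "az": 0, "gripper": -1}
    - {"dx": 0.06, "dy": 0.24, "dz": -0.003, "ax": 0, "ay": 0, "az": 0, "gripper": -1}
    - {"dx": 0.07, "dy": 0.283, "dz": -0.003, "ax": 0, "ay": 0, "az": 0, "gripper": -1}
    - {"dx": 0.07, "dy": 0.283, "dz": -0.003, "ax": 0, "ay": 0, "az": 0, "gripper": -1}

```text
time: 9.35
eef_pos: [0.4923, -0.1241, 0.1161]
tcp_rot: [0.759, 0.597, 0.16, 0.204]
contact_force: [-0.5, 0.1, -1.3]
opening: 0.508
finger_force: 45.7
```

```bash
python3 fit.py w10
```

```text
guide y -95 x [-32.2  33.1]
guide y -70 x [-33.1  34. ]
mouth y -89.6
box top n 30981 (array([-22.2,  22.8]), array([-48.4,  19.1]), np.float64(44.1))
catch z 
head y0,top (np.float64(50.0), np.float64(25.9))
t 9.4 tip mm [  0.9 -25.1  10.5] rot err deg [-0.  -0.1  0.1] F rail [-1.   0.7 -1.8] open 0.509 ff 45.721800327301025
boxtop z 44.2 under 0.2
guide 1917 x [-38.8  38.8] y [-4.9 11. ] z 5.53
bed 236 x [-34.2  34.3] y [-4.8  9.8] z 0.41
foot 1818 x [-38.8  38.9] y [-24.8  -6.1] z 5.42
box 26516 x [-23.3  24.2] y [-49.4  17.6] z 44.22
```

>>> jog_arm:
  increments:
    - {"dx": 0.016, "dy": 0.065, "dz": 0, "ax": 0, "ay": 0, "az": 0, "gripper": -1}
    - {"dx": 0.026, "dy": 0.105, "dz": 0, "ax": 0, "ay": 0, "az": 0, "gripper": -1}
    - {"dx": 0.032, "dy": 0.13, "dz": 0, "ax": 0, "ay": 0, "az": 0, "gripper": -1}
    - {"dx": 0.036, "dy": 0.148, "dz": 0, "ax": 0, "ay": 0, "az": 0, "gripper": -1}
    - {"dx": 0.036, "dy": 0.148, "dz": 0, "ax": 0, "ay": 0, "az": 0, "gripper": -1}

```text
time: 9.9
eef_pos: [0.4969, -0.1078, 0.1166]
tcp_rot: [0.759, 0.597, 0.16, 0.205]
contact_force: [-1.7, -4.6, -0.8]
opening: 0.511
finger_force: 45.9
```

```bash
python3 fit.py w11
```

```text
guide y -95 x 
guide y -70 x [-31.9  34.1]
mouth y 
box top n 30961 (array([-21.3,  23.4]), array([-31.5,  36. ]), np.float64(44.2))
catch z 6.2
head y0,top (np.float64(50.0), np.float64(25.9))
t 9.95 tip mm [ 1.6 -7.9 10.6] rot err deg [-0.1 -0.2  0.1] F rail [-0.9 -4.  -0.3] open 0.508 ff 45.910831689834595
boxtop z 44.3 under 0.3
guide 1470 x [-38.8  38.8] y [-4.8 10.2] z 5.47
bed 184 x [-34.3  34.1] y [-4.7  8. ] z 0.27
foot 135 x [-39.   38.7] y [-9.8 -6.1] z 5.11
box 26406 x [-22.5  25. ] y [-32.5  34.4] z 44.28
```

>>> jog_arm:
  increments:
    - {"dx": 0.0, "dy": 0, "dz": 0, "ax": 0, "ay": 0, "az": 0, "gripper": 1}
    - {"dx": 0, "dy": 0, "dz": 0, "ax": 0, "ay": 0, "az": 0, "gripper": 1}
    - {"dx": 0, "dy": 0, "dz": 0, "ax": 0, "ay": 0, "az": 0, "gripper": 1}
    - {"dx": 0, "dy": 0, "dz": 0, "ax": 0, "ay": 0, "az": 0, "gripper": 1}
    - {"dx": 0, "dy": 0, "dz": 0, "ax": 0, "ay": 0, "az": 0, "gripper": 1}
    - {"dx": -0.1, "dy": 0.025, "dz": 0.18, "ax": 0, "ay": 0, "az": 0, "gripper": 1}
    - {"dx": -0.25, "dy": 0.06, "dz": 0.45, "ax": 0, "ay": 0, "az": 0, "gripper": 1}
    - {"dx": -0.35, "dy": 0.05, "dz": 0.7, "ax": 0, "ay": 0, "az": 0, "gripper": 1}
    - {"dx": -0.35, "dy": 0, "dz": 0.8, "ax": 0, "ay": 0, "az": 0, "gripper": 1}
    - {"dx": -0.35, "dy": 0, "dz": 0.8, "ax": 0, "ay": 0, "az": 0, "gripper": 1}

```text
time: 10.95
eef_pos: [0.4557, -0.1077, 0.2153]
tcp_rot: [0.759, 0.596, 0.161, 0.207]
contact_force: [0.1, -1.3, -0.0]
opening: 1.0
finger_force: 0.0
```

```bash
python3 fit.py w12; python3 -c "
from h import *
f,d,K,T=cam('scene'); cv2.imwrite('pics/s2.png',f)"
```

```text
guide y -95 x [-38.3  38.6]
guide y -70 x [-38.2  38.3]
mouth y -108.0
box top n 9821 (array([-20. ,  21.1]), array([-35.2,  34.6]), np.float64(44.0))
catch z 5.7
head y0,top (np.float64(50.3), np.float64(25.9))
t 11.0 tip mm [ 14.5 -17.2 114.7] rot err deg [-0.1 -0.2  0.1] F rail [-0.9 -0.3  0. ] open 1.002 ff 0.0
boxtop z 44.1 under 0.1
guide 922 x [-38.7  38.8] y [-4.8 11.5] z 5.6
bed 125 x [-34.2  34. ] y [-4.6 10.6] z 0.21
foot 1803 x [-38.8  38.7] y [-39.7  -6.3] z 5.7
box 8610 x [-18.5  19.8] y [-35.1  33.2] z 44.08
```

View pics/w12.png

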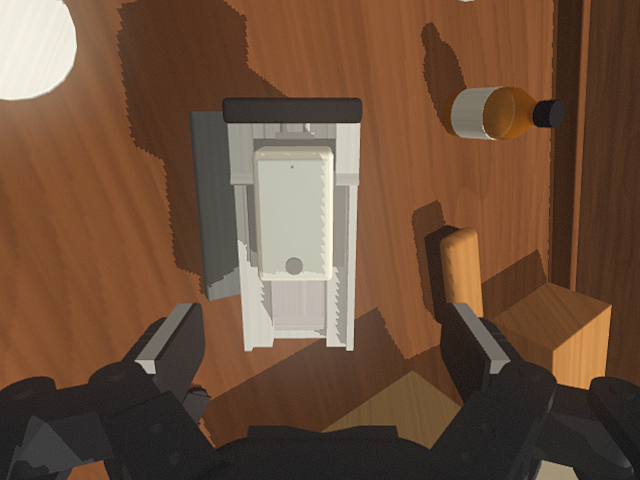

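View pics/s2.png

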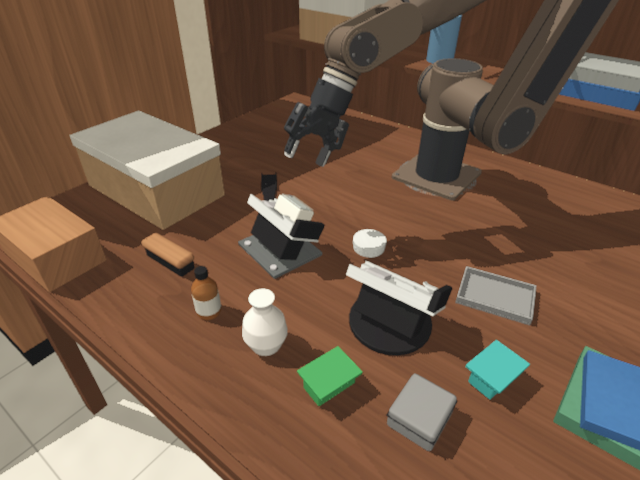

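The wrist view shows the light on rail B (cols 255–333, rows 148–280) with the catch up behind it: its top reads 5.7 mm above the bed. The light's centre is at about y = -1 mm. In the scene view rail A is empty and the other things haven't moved.

```bash
python3 -c "
from plant import job
print(job.sign_off())"
```

```text
the job is handed in; nothing more can be done
None
```

The light was popped off the charging stand and slid home on the bracket, where the catch is up behind it; the gripper is clear, nothing else on the ledge was moved, and the job was handed in at about 11 s.

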